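# Lock the swing-out utensil arm on the kitchen island

### The job

The utensil arm on the island's post has swung loose: swing it back until the flat on the post squarely faces the setscrew, and only then tighten the setscrew by turning the hex key that sits in it clockwise until it is firmly home, with its long leg lying level. Let go of everything and leave the can, the plate and the red lid lifter where they are.

Things in the scene. Friction and masses are not known exactly. Their poses are not given: they have to be found in the camera images.
- socket: Fixed steel flange with a grey round socket bolted to the island, holding the post. Square plate 120 x 120 x 10 mm, socket 72 mm diameter, 65 mm high. Origin: centre of its underside, on the post's vertical axis; z up. Plate edges run along its x and y; the setscrew is on its +x side, axis along x, 45 mm high. Place and yaw vary.
- post (a joint): Angle (rad) of the post with its arm about the vertical axis, counter-clockwise from above. 0: flat faces the setscrew (+x of socket), arm points along -y of socket, parallel to the plate edge. Starts at 0.75 to 1.35 (swung towards +x); limits -0.6, 1.6. Friction 0.35 N m, no spring: stays where left.
- bar_end (a point): Top centre of the upright dark wood knob (26 mm diameter, 98 to 128 mm high) near the arm's end, 172 mm from the post's axis. The arm is a straight steel bar 20 mm wide, 98 to 116 mm above the island, from the post out to 180 mm, with three small hooks below (down to 76 mm, too thin to matter: they touch nothing).
- post_flat (a point): Middle of the visible part of the post's flat, marked by a yellow strip, 16 mm from the axis, 90 mm high. The dark post is 40 mm in diameter, its top 120 mm high, with one flat 4 mm deep.
- screw (a point): Mouth of the setscrew's boss, on the screw's axis, 48 mm from the post's axis on the +x side of socket, 45 mm high.
- hexkey (a joint): Angle (rad) of the hex key, which stays in the setscrew; grows clockwise looking at the screw from outside, which tightens. The long leg's elevation above level is 0.95 - value. Starts at 0 to 0.35. On the flat the screw comes firmly home at 0.95 to 1.03 (leg level); on the round of the post it jams at 0.42 to 0.52. Friction 0.2 N m: stays where left.
- key_end (a point): End of the hex key's long leg: round bar 10 mm thick, 130 mm from the screw's axis, orange sleeve near the end. The leg turns in the vertical plane x = 75 mm of socket, on its +y side, so pressing it down from above tightens; 11 to 20 N pressed 65 mm from the axis brings it home.
- can: Closed steel can, 74 mm diameter, 110 mm high, loose; origin at the centre of its underside. Leave alone.
- plate: White plate, 210 mm diameter, 18 mm high, loose; origin under its centre. Leave alone.
- lifter: Red silicone lid lifter, about 130 x 42 x 12 mm, long along its x, loose; origin at the underside. Leave alone.

How it is judged:
On the way, in this order (a step that is already met when the one before it is completed fails the run):
1. the flat faces the setscrew (within 0.12 rad) while the key is still slack (below 0.5 rad) (value of joint post between -0.12 and 0.12 rad and value of joint hexkey below 0.5 rad), for 0.3 s.
2. the setscrew is tightened home on the flat (value of joint hexkey above 0.86 rad and value of joint post between -0.12 and 0.12 rad), for 0.2 s.
At the end, for the whole second after the job is handed in: The flat of the post faces the setscrew within 0.12 rad (joint post between -0.12 and 0.12, at rest) and the hex key is tightened home (joint hexkey above 0.86 rad) (all of step 2 and velocity of joint post between -0.05 and 0.05 rad/s); the robot touches nothing.
It fails at once if the can is shifted more than 30 mm (distance of can from where it was at the start of the episode above 0.03 m).
It fails at once if the plate is shifted more than 30 mm (distance of plate from where it was at the start of the episode above 0.03 m).
It fails at once if the lid lifter is shifted more than 30 mm (distance of lifter from where it was at the start of the episode above 0.03 m).
It also fails if it takes over 48 s, if anything falls off the work surface, if the arm or the gripper's body presses on something with over 40 N, if the wrist force passes 120 N, or if a joint passes its speed limit or range.

### The arm

A 7-joint arm with a two-finger parallel gripper is mounted at the origin on the work surface. World frame = base frame: x ahead of the robot, y to its left, z up, the work surface at z = 0. Lengths are in m, angles in rad, forces in N, time in s.
With the tool pointing down it reaches from about 0.425 to 0.95 m from the base axis. Payload 4.7 kg.
Tool frame: the origin (TCP) lies at the very end of the fingers, on their centre line; the grasp point (between the pads) lies 19 mm behind it (manip.hold_point_z is the distance from the TCP to the grasp point, in m); y points along the fingers, x is the direction in which the jaws open and shut, and the axes are right-handed (so a half turn about y gives the same grasp; the last joint's range is limited). The gripper opens to 85 mm and grips with 20 to 120 N. Pads are 22 mm wide; open, the fingers measure 114 mm over their backs; the gripper's body (76 mm by 85 mm) begins 54 mm behind the grasp point. The pads swing forward as they close: fully open they stand 13 mm farther back than shut.
Start: joints at [1.171, 0.469, -0.049, 1.532, 0.024, 1.141, -0.082], TCP at [0.245, -0.629, 0.231] pointing down, gripper open.
Joint ranges: [-2.59, 2.59], [-0.33, 1.99], [-1.39, 1.29], [0.1, 2.45], [-1.04, 4.18], [0.21, 1.99], [-2.66, 2.66]. Speed limits (rad/s): [2.57, 2.57, 3.14, 3.14, 3.14, 3.14, 3.14].

### API

Orientations are given as [roll, pitch, yaw] about the fixed x, y, z axes, in that order (R = Rz(yaw) Ry(pitch) Rx(roll)).
In Python, from workcell import read_state, imaging, job, manip gives the robot as it stands.
- The arm moves only by the tool drive_tool, never from a script. Its argument "increments" is a list that holds one entry, the list of rows, each a list of 5 numbers: the shift along the world's x, y, z in cm, then the turn about the world's z in degrees, then the finger opening in cm, from 0 to 8.54. In form: [[[tx, ty, tz, spin, grip], ...]]. A call has 1 to 20 rows; each row is the pose to reach, as a shift and turn from the pose commanded when the call began; what a row does not reach only later rows make up. A row lasts 1/8 s, in which the tool goes at most 62.5 mm and 10.7 degrees, less where a joint would pass 70% of its speed; a pose out of reach is approached as far as the arm can. A call with a gripper value outside its range is refused whole. The fingers move at their own pace and stop on an object; "squeeze" is the grip in N (left out, the last holds). Time passes only in rows, so rows that repeat a pose let the fingers close. It gives the time, the measured TCP pose, the force and the opening at its end, in the units of the state.
- read_state(): the state, without advancing time (a new reading comes with each control period).
- imaging.get_image(name): name is "side" or "top"; returns a dict with "color" (420x560x3 uint8, red, green, blue), "depth" (420x560 float32, m along the optical axis (not along the pixel's ray), 0 where there is no reading), "camera_matrix" (3x3 intrinsics, pixels), "dist_coeffs" ([k1, k2, p1, p2, k3] as OpenCV has them; the pictures are not rectified), "R" (3x3) and "t" (3): a world point X has camera coordinates R X + t. Camera axes: x right, y down, z forward; pixel columns grow to the right and rows downward; lengths in m; the calibration is good to about 2 mm. A picture is of the moment at which its call begins.
- job.hand_in(): hands the job in, once; it reports no verdict.
The state is a dict: "time": time; "joints": joint angles; "qd": joint speeds; "joint_torque": joint torques, N m; "tcp_pos": TCP position; "ee_rot": TCP orientation; "contact_force": force on the tool from outside, world axes, zero at the start; "moment": the same for the moment, N m; "gripper_width": finger opening in m.
Only numpy, scipy, OpenCV 4.12 (cv2) and the standard library are available. Lean on these libraries where they do the work, as an engineer would, in place of code of your own. Each camera call takes 0.05 s, during which the arm holds its last target. There are 200 camera calls.

## Working session

There is one attempt and no reset: what is moved stays moved. The work goes in short steps, Python scripts to look and compute and a tool call to move; the robot and the scene stay as the last step left them, time stands still between calls to the robot, and variables do not carry over. Pictures are saved under pics/ and viewed, about 8 in all and at most 12, crops included, and the job is handed in when it is done.

Besides the shell and the picture viewer there is one more tool, called after "Call:" as name(argument=value, ...) on one line, values as JSON. drive_tool: Moves the arm, as the interface text tells. Its arguments: {"type":"object","properties":{"increments":{"type":"array","items":{"type":"array","items":{"type":"array","items":{"type":"number"}}}},"squeeze":{"type":"number"}},"required":["increments"]}

```bash
mkdir -p pics
cat > h.py <<'E'
import numpy as np, cv2, pickle
from workcell import read_state, imaging, job, manip
def shot(n,f):
    d=imaging.get_image(n); cv2.imwrite(f'pics/{f}.png',d['color'][:,:,::-1]); pickle.dump(d,open(f'pics/{f}.pkl','wb')); return d
def load(f): return pickle.load(open(f'pics/{f}.pkl','rb'))
def ray(d,u,v):
    x,y=cv2.undistortPoints(np.array([[[u,v]]],float),d['camera_matrix'],np.array(d['dist_coeffs'],float))[0,0]
    R=np.array(d['R']);t=np.array(d['t']); return -R.T@t, R.T@np.array([x,y,1.])
def pix_z(d,u,v,z):
    c,r=ray(d,u,v); return c+r*(z-c[2])/r[2]
def pix_d(d,u,v):
    c,r=ray(d,u,v); return c+r*d['depth'][int(round(v)),int(round(u))]
def proj(d,X):
    R=np.array(d['R']); return cv2.projectPoints(np.array(X,float).reshape(-1,1,3),cv2.Rodrigues(R)[0],np.array(d['t'],float),d['camera_matrix'],np.array(d['dist_coeffs'],float))[0][:,0]
E
python3 - <<'E'
from h import *
s=read_state(); print(s)
for n in('top','side'):
    d=shot(n,n+'0'); print(n,-d['R'].T@d['t'],d['R'][2])
E
```

```text
{'time': 0.0, 'joints': array([ 1.17108791,  0.46947074, -0.04862441,  1.53372202,  0.02408516,
        1.14099515, -0.08228903]), 'qd': array([-0.00150652, -0.00166381, -0.00124211,  0.00014489, -0.00079485,
       -0.00020491, -0.00067249]), 'joint_torque': array([ 5.01866452e-04, -5.10312974e+01, -4.68277058e-02, -2.37712616e+01,
        1.06453610e-02,  7.52789725e-03,  1.27906134e-05]), 'tcp_pos': array([ 0.24441155, -0.62855319,  0.23022987]), 'ee_rot': array([-1.57084421,  0.00200968, -1.19992464]), 'contact_force': array([-0.50321479, -0.76566064,  0.25703361]), 'moment': array([-0.04833461,  0.004415  ,  0.0033808 ]), 'gripper_width': 0.0851821070926136}
top [ 0.29360888 -0.01064326  1.23924217] [ 1.53851776e-01  9.27406805e-05 -9.88093934e-01]
side [-0.00706454  0.7746016   0.91394249] [ 0.3953486  -0.6447037  -0.65426036]
```

View pics/top0.png

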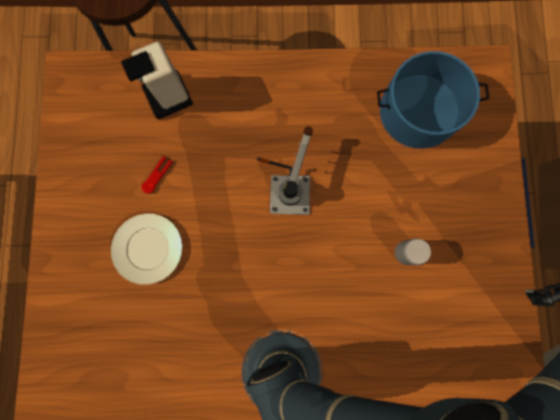

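View pics/side0.png

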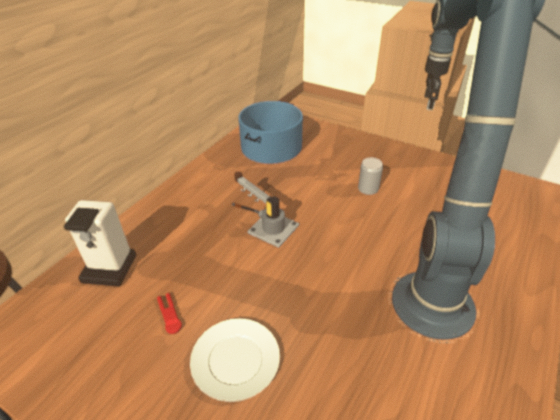

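The top view shows the socket plate at about (290,195), the arm reaching up to its knob at (308,131), and the key pointing left, ending at (260,159). The lifter is at (157,175), the plate at (147,248) and the can at (414,252). I'll enlarge the centre.

Run:
```python
from h import *
a=load('top0')['color'][115:225,245:345,::-1]; b=load('side0')['color'][160:255,215:310,::-1]
a=cv2.resize(a,None,fx=4,fy=4,interpolation=cv2.INTER_CUBIC);b=cv2.resize(b,None,fx=4,fy=4,interpolation=cv2.INTER_CUBIC)
o=np.zeros((440,780,3),np.uint8);o[:440,:400]=a;o[:380,400:]=b;cv2.imwrite('pics/crop0.png',o)
```

```text
(no output)
```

View pics/crop0.png

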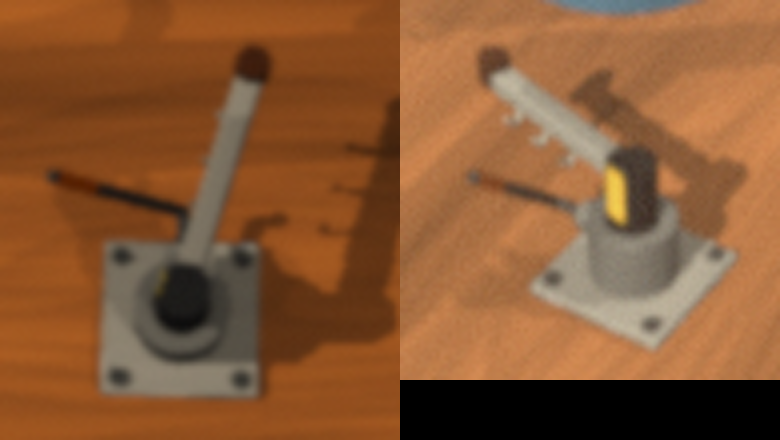

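The crop shows, in crop pixels: plate corners at (104,241), (260,242), (260,397) and (99,393); post top at (183,290); knob top at (252,62); key tip at (50,175). In the side half, the knob is at (492,58) and the key tip at (472,177).

```bash
cat > fit.py <<'E'
from h import *
from scipy.optimize import least_squares
def model(p):
    x,y,w,a,k=p; c,s=np.cos(w),np.sin(w); e=.95-k
    L=np.array([[.06,.06,.01],[.06,-.06,.01],[-.06,-.06,.01],[-.06,.06,.01],[0,0,.12],
      [.172*np.sin(a),-.172*np.cos(a),.128],[.075,.13*np.cos(e),.045+.13*np.sin(e)]])
    return L@np.array([[c,s,0],[-s,c,0],[0,0,1]])+[x,y,0]
E
python3 - <<'E'
from fit import *
T=load('top0');S=load('side0')
ct=np.array([(104,241),(260,242),(260,397),(99,393),(183,290),(252,62),(50,175)])/4-.4+[245,115]
cs=np.array([(132,289),(256,346),(338,256),(231,158),(92,56),(72,177)])/4-.4+[215,160]
idx=[3,2,1,4,5,6]
f=lambda p:np.r_[(proj(T,model(p))-ct).ravel(),(proj(S,model(p)[idx])-cs).ravel()]
r=least_squares(f,[.6,0,0,1.2,.2],loss='soft_l1');print(r.x);print(f(r.x).reshape(-1,2).round(1));print(model(r.x).round(4))
for n,u,v in(('top',414,252),('top',157,175),('top',147,248)):print(pix_z(T,u,v,.1 if u==414 else .01))
E
```

```text
[ 0.5169524  -0.03171161 -0.05252201  1.31490447  0.1899336 ]
[[  0.2  -0.6]
 [  0.    0.6]
 [ -1.1   0.3]
 [ -0.2  -0.2]
 [ -0.3  -0.1]
 [ -0.   -0.5]
 [  0.4   0.1]
 [ 30.4  13.1]
 [ 20.4 -23.6]
 [-30.7 -14.5]
 [ -0.3   0.5]
 [ -0.1  -1. ]
 [ -0.1   0.2]]
[[ 0.58    0.0251  0.01  ]
 [ 0.5737 -0.0948  0.01  ]
 [ 0.4539 -0.0885  0.01  ]
 [ 0.4602  0.0314  0.01  ]
 [ 0.517  -0.0317  0.12  ]
 [ 0.6808 -0.0839  0.128 ]
 [ 0.5968  0.0584  0.1346]]
[ 0.33266643 -0.37225927  0.1       ]
[0.58227322 0.37601955 0.01      ]
[0.35854344 0.39811186 0.01      ]
```

Call:
drive_tool(increments=[[[43.7, 54.5, 0, 141, 6], [43.7, 54.5, 0, 141, 6], [43.7, 54.5, 0, 141, 6], [43.7, 54.5, 0, 141, 6], [43.7, 54.5, 0, 141, 6], [43.7, 54.5, 0, 141, 6], [43.7, 54.5, 0, 141, 6], [43.7, 54.5, 0, 141, 6], [43.7, 54.5, 0, 141, 6], [43.7, 54.5, 0, 141, 6], [43.7, 54.5, 0, 141, 6], [43.7, 54.5, 0, 141, 6], [43.7, 54.5, 0, 141, 6], [43.7, 54.5, 0, 141, 6], [43.7, 54.5, 0, 141, 6], [43.7, 54.5, 0, 141, 6], [43.7, 54.5, 0, 141, 6], [43.7, 54.5, 0, 141, 6]]], squeeze=20)

```text
time: 2.35
tcp_pos: [0.6816, -0.0842, 0.2315]
ee_rot: [-1.571, 0.0, 1.26]
contact_force: [-0.4, -0.5, 0.4]
gripper_width: 0.0599
```

Call:
drive_tool(increments=[[[0, 0, -5, 0, 6], [0, 0, -9, 0, 6], [0, 0, -12, 0, 6], [0, 0, -13.3, 0, 6], [0, 0, -13.3, 0, 6], [0, 0, -13.3, 0, 2], [0, 0, -13.3, 0, 2], [0, 0, -13.3, 0, 2], [0, 0, -13.3, 0, 2], [0, 0, -13.3, 0, 2], [0, 0, -13.3, 0, 2], [0, 0, -13.3, 0, 2]]])

```text
time: 3.85
tcp_pos: [0.6826, -0.0842, 0.1]
ee_rot: [-1.573, -0.0, 1.261]
contact_force: [-0.7, 0.3, 6.3]
gripper_width: 0.0254
```

Run:
```python
from h import *
d=shot('side','side1');cv2.imwrite('pics/side1c.png',cv2.resize(d['color'][130:270,190:340,::-1],None,fx=4,fy=4,interpolation=cv2.INTER_CUBIC))
import numpy as np
# arc rows: world shift from the start, R=.172 about the post
a0=1.315;w=-.0525
for k in range(1,13):
    a=a0*(1-k/12); g=lambda a:.172*np.array([np.sin(a+w),-np.cos(a+w)])
    print(k,(100*(g(a)-g(a0))).round(2),round(np.degrees(a-a0),1))
```

```text
1 [-0.67 -1.76] -6.3
2 [-1.53 -3.44] -12.6
3 [-2.56 -5.01] -18.8
4 [-3.76 -6.46] -25.1
5 [-5.12 -7.77] -31.4
6 [-6.61 -8.93] -37.7
7 [-8.21 -9.91] -44.0
8 [ -9.92 -10.72] -50.2
9 [-11.7  -11.33] -56.5
10 [-13.54 -11.74] -62.8
11 [-15.41 -11.95] -69.1
12 [-17.29 -11.96] -75.3
```

View pics/side1c.png

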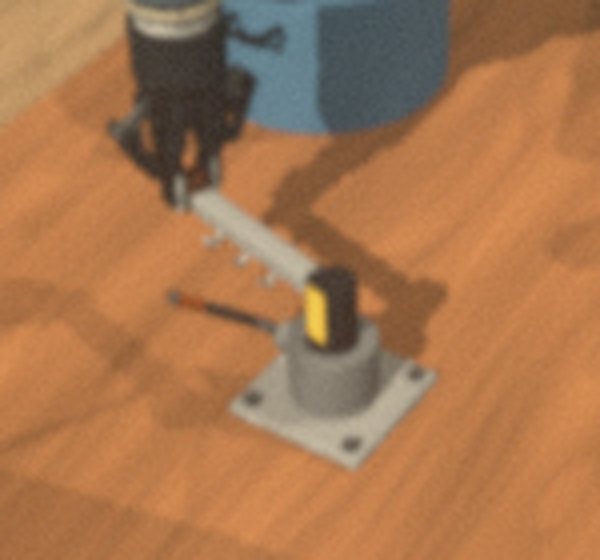

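The crop shows the fingers holding the knob at about (190,185), and the yellow flat still faces left at (316,312). I'll swing the arm along the arc.

Call:
drive_tool(increments=[[[-0.67, -1.76, 0.1, -6.3, 2], [-1.53, -3.44, 0.1, -12.6, 2], [-2.56, -5.01, 0.1, -18.8, 2], [-3.76, -6.46, 0.1, -25.1, 2], [-5.12, -7.77, 0.1, -31.4, 2], [-6.61, -8.93, 0.1, -37.7, 2], [-8.21, -9.91, 0.1, -44, 2], [-9.92, -10.72, 0.1, -50.2, 2], [-11.7, -11.33, 0.1, -56.5, 2], [-13.54, -11.74, 0.1, -62.8, 2], [-15.41, -11.95, 0.1, -69.1, 2], [-17.3, -11.96, 0.1, -75.3, 2], [-17.3, -11.96, 0.1, -75.3, 2], [-17.3, -11.96, 0.1, -75.3, 2], [-17.3, -11.96, 0.1, -75.3, 2], [-17.3, -11.96, 0.1, -75.3, 2]]])

```text
time: 5.9
tcp_pos: [0.5091, -0.2058, 0.0999]
ee_rot: [-1.573, -0.0, -0.052]
contact_force: [-2.6, -5.7, 5.5]
gripper_width: 0.0252
```

Run:
```python
from h import *
s=read_state();print(s['tcp_pos'],s['contact_force'],s['joints'],s['moment'])
p=s['tcp_pos'][:2]-[.517,-.0317]; print(np.hypot(*p),np.arctan2(p[0],-p[1])+.0525)
a=shot('top','top2')['color'][130:240,245:345,::-1]; b=shot('side','side2')['color'][160:255,215:310,::-1]
a=cv2.resize(a,None,fx=4,fy=4,interpolation=cv2.INTER_CUBIC);b=cv2.resize(b,None,fx=4,fy=4,interpolation=cv2.INTER_CUBIC)
o=np.zeros((440,780,3),np.uint8);o[:440,:400]=a;o[:380,400:]=b;cv2.imwrite('pics/crop2.png',o)
```

```text
[ 0.50913781 -0.20579817  0.09993662] [-2.6200435  -5.74562145  5.53774801] [ 0.60685301  0.44941511 -0.38418828  1.94416765  0.23480289  0.78996104
  0.03876595] [-1.17370222  0.4403352  -0.02377868]
0.1742756089638364 0.007371140760265543
```

View pics/crop2.png

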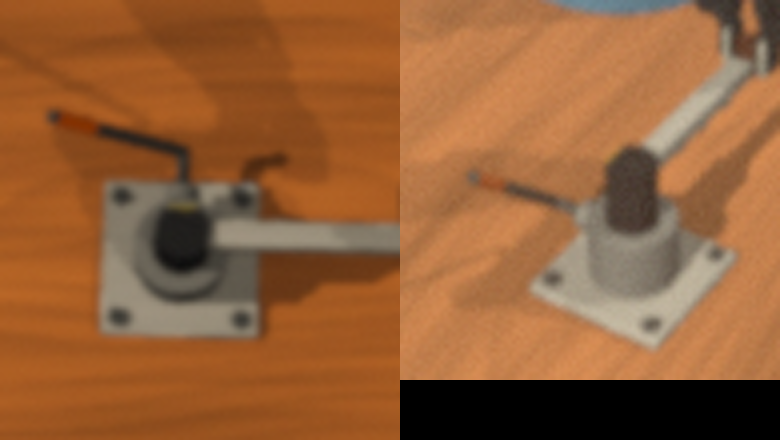

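The arm now runs parallel to the plate edge and the yellow strip faces the screw at crop (182,207). The key hasn't moved, with its tip at (53,117). Next I release the knob, lift and move over the key with the fingers shut.

Call:
drive_tool(increments=[[[0, 0, 0, 0, 3.5], [0, 0, 0, 0, 5], [0, 0, 0, 0, 5], [0, 0, 0, 0, 5], [0, 0, 3, 0, 5], [0, 0, 7, 0, 5], [0, 0, 12, 0, 5], [3, 8, 12, 0, 0], [6, 16, 12, 0, 0], [8.6, 24.5, 12, 0, 0], [8.6, 24.5, 12, 0, 0], [8.6, 24.5, 12, 0, 0], [8.6, 24.5, 12, 0, 0], [8.6, 24.5, 12, 0, 0], [8.6, 24.5, 12, 0, 0]]])

```text
time: 7.88
tcp_pos: [0.5945, 0.0392, 0.2193]
ee_rot: [-1.572, 0.0, -0.056]
contact_force: [-0.4, 0.1, -0.9]
gripper_width: 0.0001
```

Run:
```python
from h import *
s=read_state();print(s['tcp_pos'],s['contact_force'],s['gripper_width'])
a=shot('top','top3')['color'][130:240,245:375,::-1]; b=shot('side','side3')['color'][120:240,215:315,::-1]
a=cv2.resize(a,None,fx=3,fy=3,interpolation=cv2.INTER_CUBIC);b=cv2.resize(b,None,fx=4,fy=4,interpolation=cv2.INTER_CUBIC)
o=np.zeros((480,790,3),np.uint8);o[:330,:390]=a;o[:,390:]=b;cv2.imwrite('pics/crop3.png',o)
```

```text
[0.59448025 0.0391957  0.21928503] [-0.39937507  0.14736218 -0.91962513] 0.0001246625202202213
```

View pics/crop3.png

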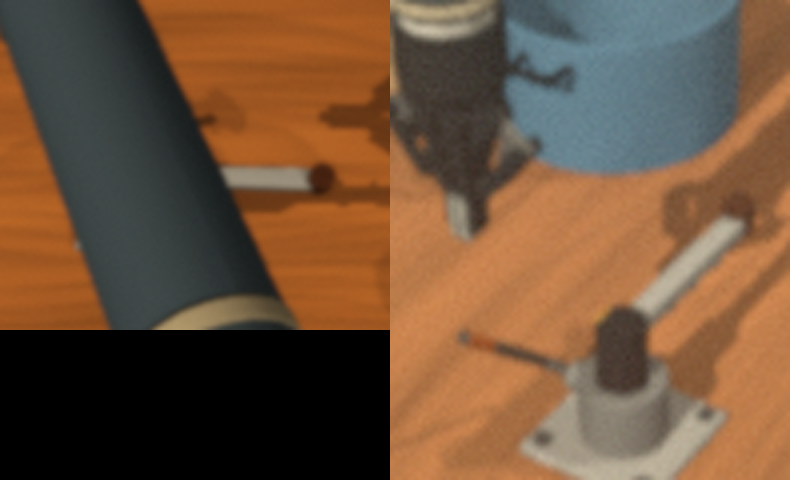

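The top crop shows the knob at (322,176). In the side crop it is at (737,203), with the shut fingers hanging above the key. A numeric check of the post angle:

Run:
```python
from fit import *
T=load('top3');S=load('side3')
for d,u,v in((T,245+322/3-.3,130+176/3-.3),(S,215+347/4-.4,120+203/4-.4)):
    p=pix_z(d,u,v,.128)[:2]-[.517,-.0317];print(np.hypot(*p),np.arctan2(p[0],-p[1])+.0525)
b=model([.517,-.0317,-.0525,0,.19]);print(proj(S,b[5:7]),proj(T,b[5:6]))
```

```text
0.17202958251977035 0.007006912222612599
0.1664697420313987 -0.002627692507032639
[[302.1297805  169.47505437]
 [232.47899251 204.04082099]] [[352.0183757  188.79228309]]
```

Both cameras put the post within 0.01 rad of 0. Now I press the key down.

Call:
drive_tool(increments=[[[0.1, 0, -4, 0, 0], [0.1, 0, -7, 0, 0], [0.1, 0, -8, 0, 0], [0.1, 0, -9, 0, 0], [0.1, 0, -10, 0, 0], [0.1, 0, -11, 0, 0], [0.1, 0, -12, 0, 0], [0.1, 0, -13, 0, 0], [0.1, 0, -14, 0, 0], [0.1, 0, -15, 0, 0], [0.1, 0, -15.5, 0, 0]]])

```text
time: 9.35
tcp_pos: [0.5954, 0.0415, 0.0635]
ee_rot: [-1.57, 0.001, -0.053]
contact_force: [-0.1, 1.4, 2.8]
gripper_width: -0.0001
```

Call:
drive_tool(increments=[[[0, 0, -0.4, 0, 0], [0, 0, -0.8, 0, 0], [0, 0, -1.2, 0, 0], [0, 0, -1.5, 0, 0], [0, 0, -1.7, 0, 0], [0, 0, -1.7, 0, 0]]])

```text
time: 10.1
tcp_pos: [0.5957, 0.0414, 0.0474]
ee_rot: [-1.571, -0.0, -0.053]
contact_force: [-0.5, 1.1, 2.8]
gripper_width: 0.0002
```

Call:
drive_tool(increments=[[[0, 0, -0.2, 0, 0], [0, 0, -0.4, 0, 0], [0, 0, -0.5, 0, 0], [0, 0, -0.5, 0, 0]]])

```text
time: 10.6
tcp_pos: [0.5958, 0.0414, 0.0429]
ee_rot: [-1.571, -0.001, -0.053]
contact_force: [-0.9, 1.6, 6.0]
gripper_width: -0.0005
```

Run:
```python
from h import *
b=shot('side','side4')['color'][130:250,195:315,::-1]
cv2.imwrite('pics/crop4.png',cv2.resize(b,None,fx=5,fy=5,interpolation=cv2.INTER_CUBIC))
```

```text
(no output)
```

View pics/crop4.png

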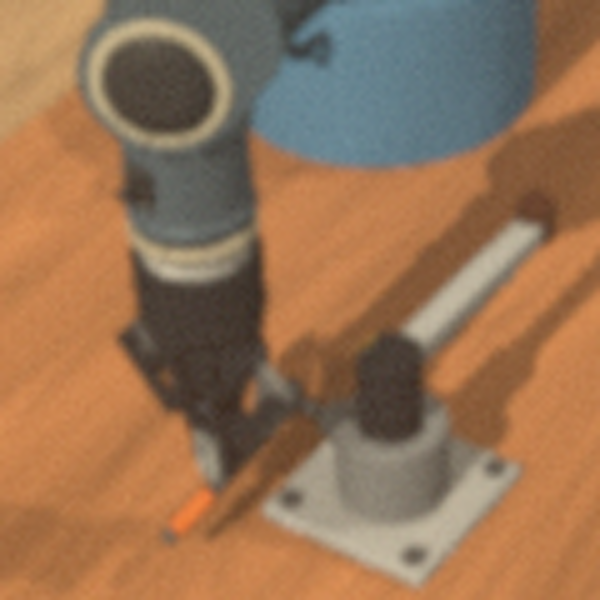

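The key's orange end sticks out from under the fingers, with the tip at crop (168,538), close to level. The arm still lies along the plate edge. The force is starting to rise, so I press on until it is firm.

Call:
drive_tool(increments=[[[0, 0, -0.2, 0, 0], [0, 0, -0.4, 0, 0], [0, 0, -0.6, 0, 0], [0, 0, -0.6, 0, 0], [0, 0, -0.6, 0, 0]]])

```text
time: 11.28
tcp_pos: [0.596, 0.0413, 0.0397]
ee_rot: [-1.572, -0.001, -0.053]
contact_force: [-7.8, -0.7, 26.0]
gripper_width: 0.0002
```

Run:
```python
from fit import *
S=load('side4')
for k in(.8,.86,.9,.95,1,1.05):print(k,(proj(S,model([.517,-.0317,-.0525,0,k])[6:])[0]-[195,130])*5)
```

```text
0.8 [161.5557618 491.103458 ]
0.86 [161.81125333 501.38633803]
0.9 [162.25950232 507.97940173]
0.95 [163.12803262 515.90619771]
1 [164.33337272 523.4647419 ]
1.05 [165.86845603 530.63651571]
```

The force is 26 N, above the 11–20 N needed, so the screw is home. I'll lift straight up, back away and check.

Call:
drive_tool(increments=[[[0, 0, 2, 0, 0], [0, 0, 6, 0, 0], [0, 0, 12, 0, 0], [0, 0, 18, 0, 0], [0, 5, 20, 0, 0], [0, 10, 20, 0, 0], [0, 15, 20, 0, 0], [0, 20, 20, 0, 0], [0, 25, 20, 0, 0], [0, 25, 20, 0, 0], [0, 25, 20, 0, 0]]])

```text
time: 12.65
tcp_pos: [0.5959, 0.2898, 0.2357]
ee_rot: [-1.573, 0.0, -0.054]
contact_force: [0.6, 0.0, 0.2]
gripper_width: 0.0001
```

Run:
```python
from h import *
s=read_state();print(s['contact_force'],s['tcp_pos'])
a=shot('top','top5')['color'][130:240,245:375,::-1]; b=shot('side','side5')['color'][150:250,215:315,::-1]
a=cv2.resize(a,None,fx=3,fy=3,interpolation=cv2.INTER_CUBIC);b=cv2.resize(b,None,fx=4,fy=4,interpolation=cv2.INTER_CUBIC)
o=np.zeros((400,790,3),np.uint8);o[:330,:390]=a;o[:,390:]=b;cv2.imwrite('pics/crop5.png',o)
from fit import *
for k in(.86,.95,1.03):
    m=model([.517,-.0317,-.0525,0,k])[5:]
    print(k,(proj(load('top5'),m)-[245,130])*3,(proj(load('side5'),m)-[215,150])*4+[390,0])
```

```text
[0.59546171 0.00291519 0.1924519 ] [0.59588766 0.2898049  0.23567832]
0.86 [[321.0551271  176.37684927]
 [  6.968293   104.71697534]] [[738.51912199  77.90021747]
 [439.44900266 321.10907043]]
0.95 [[321.0551271  176.37684927]
 [  7.4732872  107.60467773]] [[738.51912199  77.90021747]
 [440.50242609 332.72495817]]
1.03 [[321.0551271  176.37684927]
 [  8.78557708 110.16002098]] [[738.51912199  77.90021747]
 [442.17227838 342.25226657]]
```

View pics/crop5.png

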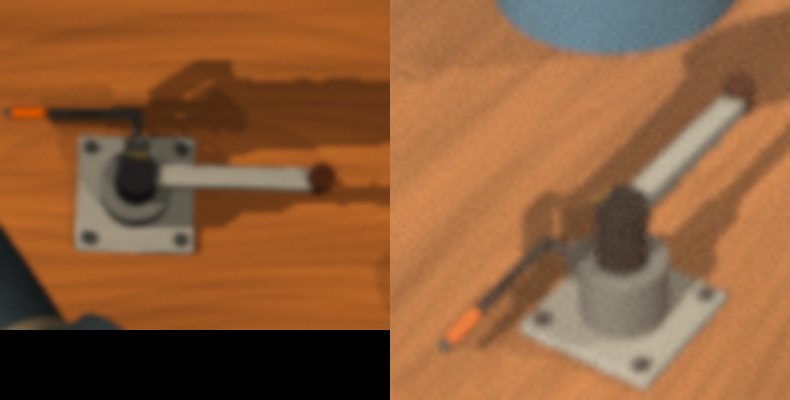

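The key tip is at (443,345) in the side crop and (7,112) in the top crop, which gives a value of about 1.0, level. The knob is at (321,177), which matches a post angle of 0. The robot is clear, so I hand in.

```bash
python3 -c "
from h import *
print(job.hand_in())"
```

```text
the job is handed in; nothing more can be done
None
```

I swung the utensil arm back until the post's flat faced the setscrew, released it, then pressed the hex key down until it was home. I then backed off and handed the job in; the hand-in gives no verdict.

- **Post:** it went from about 1.31 rad to about 0. After I released the knob, both cameras put it within 0.01 rad, and the final picture agrees. The key was still slack at about 0.19 rad at that point.
- **Key:** at about 77 mm from the screw's axis the force rose to 26 N, above the 11–20 N needed at 65 mm. In the last pictures the leg looks level, at about 1.0 rad.
- **Robot:** it ended clear of everything, with about zero contact force, after about 13 s of the 48 s allowed.
- **Can, plate and lifter:** my moves stayed clear of all three, but I did not measure their positions again at the end.
- **Disagreement:** three of the plate-corner pixels I read from the side image were mislabelled. The robust fit ignored them, and every other point agreed to about 1 pixel.

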